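Refit the battery cover of a bench drive unit

TASK

The drive unit lies face down on the cabinet with its battery bay open. Pick up the battery cover that has a tongue (not the plain plate without one, which must be left lying where it is), hook its tongue under the steel ledge at the far end of the unit while the other edge is raised, then swing that edge down until the cover lies flat on the unit between the ledge and the stop bar, and let go.

Things in the scene. Friction and masses are not known exactly. Their poses are not given: they have to be found in the camera images.
- cover_grip (a point): Battery cover, loose, 0.12 kg: grey plate 100 (x) x 80 (y) x 12 mm; a tongue 20 long, 50 wide, 4 thick stands out of its -x edge, undersides level. Grip rib across its middle, 14 thick (x), 44 long (y), 36 above the plate. Point: in the rib, 36 mm above the underside, 12 below its top. x runs from tongue to free edge, z up. Starts flat on the cabinet, tongue roughly away from the robot.
- tongue_tip (a point): Tip of the cover's tongue: middle of its end edge, at the underside. Axes as cover_grip, from which it lies 70 mm toward -x and 36 mm toward -z. Shut, the tongue is 8 to 20 mm under the ledge, lying on the deck.
- ledge (a point): Fixed unit 170x112 mm, deck 44 mm up. Far from the robot it has a steel ledge: 28 deep, 92 wide, underside 18 and top 22 mm over the deck; 80 clear between its legs, 24 deep, open toward the bay. Point: on the deck, below the middle of the ledge's free edge; x to the stop (steel bar 16 high, face at x = 112 mm), z up. The cover (120 with tongue) only goes in tilted some 15 deg, tongue first.
- blank_grip (a point): Plain plate, loose, not to be used: same grey plate and rib, but 118 mm long and with no tongue. Point: in its rib, 36 mm above its underside.

How it is judged (in metres and radians):
On the way:
1. the tongue is at least 5 mm under the ledge while the cover is tilted by more than 4 degrees, its free edge raised (x of tongue_tip in the frame of ledge between -0.028 and -0.005 m and y of tongue_tip in the frame of ledge between -0.02 and 0.02 m and z of tongue_tip in the frame of ledge between -0.004 and 0.018 m and x of cover_grip in the frame of ledge above 0.02 m and angle between cover_grip's own z axis and vertical between 0.07 and 0.9 rad), for 0.1 s.
At the end, for the whole second after the job is handed in: The cover lies flat on the deck (within 3.4 degrees, tongue within 5 mm of the deck), its tongue at least 5 mm under the ledge, within 20 mm of the ledge's middle sideways and 12.6 degrees in line, free edge down beside the stop bar (x of tongue_tip in the frame of ledge between -0.026 and -0.005 m and y of tongue_tip in the frame of ledge between -0.02 and 0.02 m and z of tongue_tip in the frame of ledge between -0.004 and 0.005 m and angle between cover_grip's own z axis and vertical below 0.06 rad and angle between the x axis of cover_grip and the x axis of ledge, either way round below 0.22 rad); the robot touches nothing.
It fails at once if the plain plate without a tongue is moved by more than 30 mm (distance of blank_grip from where it was at the start of the episode above 0.03 m).
It also fails if it takes over 40 s, if anything falls off the work surface, if the arm or the gripper's body presses on something with over 40 N, if the wrist force passes 120 N, or if a joint passes its speed limit or range.

ROBOT

A 6-joint arm with a two-finger parallel gripper is mounted at the origin on a cart in front of the work surface, level with it; the furniture and walls round the work are solid. World frame = base frame: x ahead of the robot, y to its left, z up, the work surface at z = 0. Lengths are in m, angles in degrees, forces in N, time in s.
With the tool pointing down it reaches from about 0.35 to 0.875 m from the base axis. Payload 4.2 kg.
Tool frame: the origin (TCP) lies where the fingers leave the gripper's body, on its centre line; the fingertips stand 70 mm ahead of it and the grasp point (between the pads) lies 51 mm ahead of it; z points along the fingers, y is the direction in which the jaws open and shut (so a half turn about z gives the same grasp; the last joint's range is limited). The gripper opens to 87 mm and grips with 3 to 60 N. Pads are 19 mm wide; open, the fingers measure 117 mm over their backs; the gripper's body (75 mm by 190 mm) begins 51 mm behind the grasp point.
Start: joints at [84.087, 22.042, 0.453, 0, -68.411, -14.817], TCP at [0.221, 0.585, 0.292] pointing down, gripper open.
Joint ranges: [-179.83, 179.83], [-69.29, 118.12], [-61.27, 80.66], [-181.25, 117.63], [-171.15, -9.14], [-177.46, 177.46]. Speed limits (degrees/s): [159.86, 159.86, 180, 180, 180, 180].

INTERFACE

Orientations are given as a 3x3 rotation matrix whose columns are the frame's x, y, z axes.
In Python, from station import sense, capture, camera_model, finish_job gives the robot as it stands.
- The arm moves only by the shell command python3 -m inch 'ROWS'. ROWS is JSON, a list of rows, each an object with "hand": the closure, from 0 (fully open) to 1 (shut); "slide": the shift along the world's x, y, z in cm, a list of three; "yaw": the turn about the world's z in rad. A call has 1 to 10 rows; each row is the pose to reach, as a shift and turn from the pose commanded when the call began; what a row does not reach only later rows make up. A row lasts 1/8 s, in which the tool goes at most 62.5 mm and 10.7 degrees, less where a joint would pass 70% of its speed; a pose out of reach is approached as far as the arm can. A call with a gripper value outside its range is refused whole. The fingers move at their own pace and stop on an object; the grip force is fixed at half the most. Time passes only in rows, so rows that repeat a pose let the fingers close. It gives the time, the measured TCP pose, the force and the opening at its end, in the units of the state.
- sense(): the state, without advancing time (a new reading comes with each control period).
- capture(name): name is "scene" or "top"; returns the picture (384x512x3 uint8, blue, green, red); there is no depth.
- camera_model(name): a dict with "mtx" (3x3 intrinsics, pixels), "xyz" and "orientation" of the camera in the world. Camera axes: x right, y up, looking along -z (the intrinsics and any distortion apply to the point x, -y, -z); pixel columns grow to the right and rows downward; lengths in m; the calibration is good to about 2 mm. A picture is of the moment at which its call begins. camera_model takes no time and is no camera call.
- finish_job(): hands the job in, once; it reports no verdict.
The state is a dict: "time_s": time; "joints": joint angles; "joint_velocities": joint speeds; "effort": joint torques, N m; "tcp_pos": TCP position; "ee_rot": TCP orientation; "wrist_force": force on the tool from outside, world axes, zero at the start; "moment": the same for the moment, N m; "gripper_width": opening from 0.0 (shut) to 1.0 (fully open).
Only numpy, scipy, OpenCV 4.12 (cv2) and the standard library are available. Lean on these libraries where they do the work, as an engineer would, in place of code of your own. Each camera call takes 0.05 s, during which the arm holds its last target. There are 200 camera calls.

## Working session

There is one attempt and no reset: what is moved stays moved. The work goes in short steps, Python scripts to look and compute and a shell command to move; the robot and the scene stay as the last step left them, time stands still between calls to the robot, and variables do not carry over. Pictures are saved under pics/ and viewed, about 8 in all and at most 12, crops included, and the job is handed in when it is done.

```bash
mkdir -p pics; python3 - <<'E'
from station import *
import cv2
for n in("scene","top"):
    cv2.imwrite(f"pics/{n}0.png",cv2.resize(capture(n),None,fx=1.5,fy=1.5,interpolation=cv2.INTER_CUBIC))
    print(n,camera_model(n))
print(sense())
E
```

```text
scene {'mtx': array([[369.24594143,   0.        , 258.51649186],
       [  0.        , 369.24594143, 182.59563214],
       [  0.        ,   0.        ,   1.        ]]), 'xyz': array([ 0.19608245, -0.40902963,  0.71298303]), 'orientation': array([[ 0.68016321,  0.56273136, -0.46979935],
       [-0.73299649,  0.51359589, -0.44602176],
       [-0.00970342,  0.64772887,  0.76180914]])}
top {'mtx': array([[350.86668401,   0.        , 253.20839684],
       [  0.        , 350.86668401, 189.79648846],
       [  0.        ,   0.        ,   1.        ]]), 'xyz': array([ 0.57213658, -0.01644139,  0.90916487]), 'orientation': array([[-0.00495418,  0.99890423, -0.04653805],
       [-0.9998518 , -0.00418083,  0.01670016],
       [ 0.01648729,  0.04661389,  0.99877691]])}
{'time_s': 0.1, 'joints': array([ 8.40873073e+01,  2.20879924e+01,  3.88694853e-01, -2.51231140e-02,
       -6.84109051e+01, -1.48183287e+01]), 'joint_velocities': array([ 0.01163763, -0.13151321,  0.22937357,  0.15408219,  0.08500905,
       -0.02536569]), 'effort': array([-2.53441085e-04, -3.91692066e+01,  1.87934035e+01,  4.23185930e+00,
        1.34429461e-02, -7.69675762e-05]), 'tcp_pos': array([0.22105797, 0.58418416, 0.29125953]), 'ee_rot': array([[ 9.35195282e-01, -3.54131926e-01, -6.03682446e-04],
       [-3.54132427e-01, -9.35193415e-01, -1.87113271e-03],
       [ 9.80679832e-05,  1.96365802e-03, -9.99998067e-01]]), 'wrist_force': array([-0.43856564,  0.10512295, -0.66721167]), 'moment': array([-0.015677  , -0.03996161, -0.08538416]), 'gripper_width': 1.0003453621929155}
```

View pics/scene0.png

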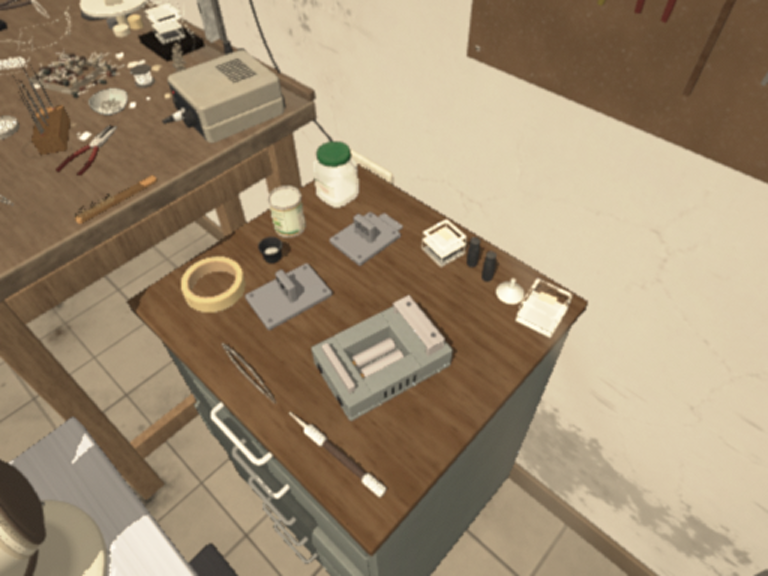

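View pics/top0.png

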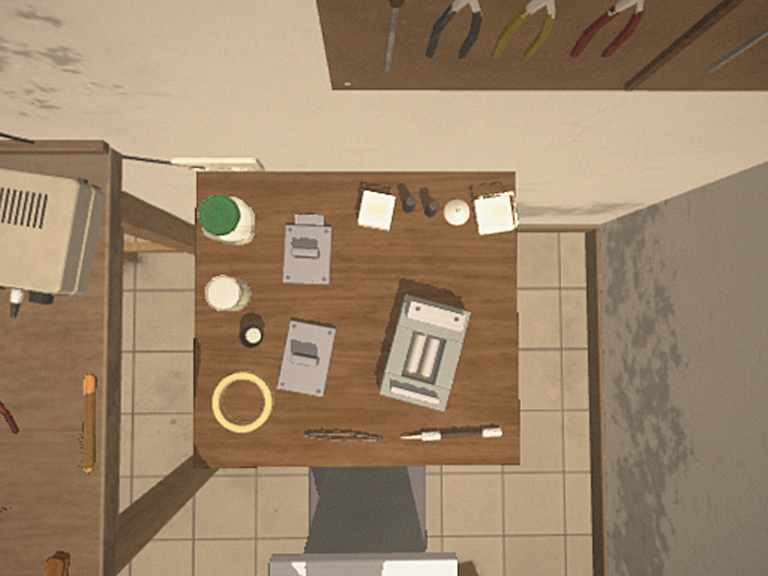

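The tongued cover is the far-left plate: its tongue is at about (310,218) in the top view and its rib at (305,247). The plain plate is nearer, with its rib at (303,358). The unit is on the right, with the ledge at its far end (437,313) and the stop near (413,392). The jar at (225,220) is close to the cover, so I'll check clearance too.

```bash
python3 - <<'E'
import cv2,numpy as np
from station import *
t=capture("top"); s=capture("scene")
cv2.imwrite("pics/t.png",t);cv2.imwrite("pics/s.png",s)
# top crops: cover x 125..235,y 125..205 ; unit x 245..320,y 185..280
a=cv2.resize(t[125:205,125:230],None,fx=5,fy=5,interpolation=cv2.INTER_CUBIC)
b=cv2.resize(t[185:285,245:325],None,fx=5,fy=5,interpolation=cv2.INTER_CUBIC)
c=np.zeros((500,a.shape[1]+b.shape[1],3),np.uint8)[:, :925]
c[:400,:525]=a; c=np.hstack([c[:,:525],b])
# fit to 800 wide: a cropped left 125px
cv2.imwrite("pics/c1.png",c[:,125:])
s2=cv2.resize(s[85:285,195:310],None,fx=3,fy=3,interpolation=cv2.INTER_CUBIC)
cv2.imwrite("pics/c2.png",cv2.resize(s[85:280,150:310],None,fx=3,fy=3,interpolation=cv2.INTER_CUBIC))
E
```

```text
(no output)
```

View pics/c1.png

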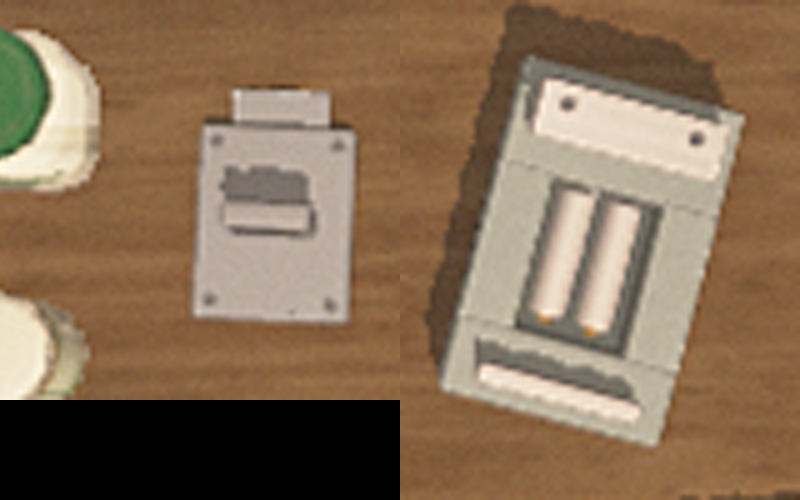

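View pics/c2.png

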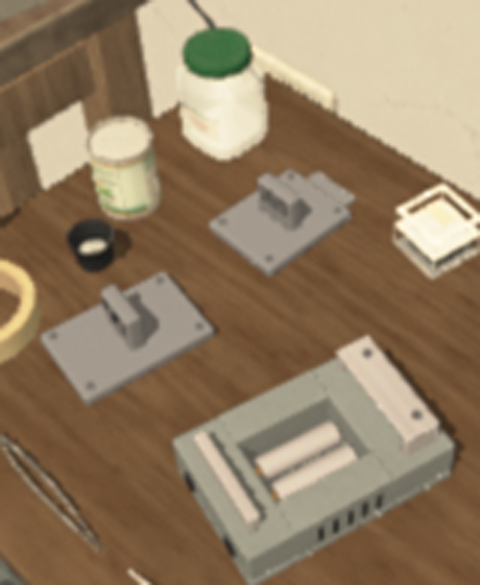

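```bash
cat > h.py <<'E'
import numpy as np
from station import *
def ray(n,p):
    m=camera_model(n);d=np.linalg.inv(m["mtx"])@[p[0],p[1],1]
    return m["xyz"],m["orientation"]@(d*[1,-1,-1])
def at(n,p,z):
    o,d=ray(n,p);return o+d*(z-o[2])/d[2]
def tri(p,q):
    a,u=ray("top",p);b,v=ray("scene",q)
    s=np.linalg.lstsq(np.c_[u,-v],b-a,rcond=None)[0]
    return a+u*s[0],b+v*s[1]
def proj(n,P):
    m=camera_model(n);c=m["orientation"].T@(np.array(P)-m["xyz"]);k=m["mtx"]@(c*[1,-1,-1]);return k[:2]/k[2]
E
python3 - <<'E'
from h import *
np.set_printoptions(precision=4,suppress=True)
L=lambda X,Y:(125+(X+125-.0)/5-.4,125+Y/5-.4)
R=lambda X,Y:(245+(X-400)/5-.4,185+Y/5-.4)
f=lambda P,z:np.array([at("top",p,z)[:2] for p in P])
c=f([L(204,126),L(355,130),L(348,323),L(194,317)],.012)
t=f([L(234,90),L(330,92)],.004)
r=f([L(222,203),L(312,207),L(312,234),L(222,228)],.048)
u=f([R(528,60),R(745,118),R(658,443),R(441,388)],.044)
l=f([R(543,80),R(730,120),R(718,180),R(532,133)],.066)
s=f([R(482,365),R(640,405),R(638,420),R(480,380)],.060)
for n,P in zip("ctruls",(c,t,r,u,l,s)):
    print(n,P.tolist() if 0 else P.round(4).tolist(),"mean",P.mean(0),"edges",np.linalg.norm(P-np.roll(P,-1,0),axis=1),"dir",[round(float(np.degrees(np.arctan2(*(P[(i+1)%len(P)]-P[i])[::-1]))),1) for i in range(len(P))])
print(tri((146.7,144),(222.3,102.3)))
E
```

```text
c [[0.7174, 0.1292], [0.7151, 0.0519], [0.6158, 0.0555], [0.6192, 0.134]] mean [0.6669 0.0927] edges [0.0774 0.0994 0.0786 0.0983] dir [-91.7, 177.9, 87.5, -2.8]
t [[0.7374, 0.1151], [0.7363, 0.0654]] mean [0.7368 0.0903] edges [0.0497 0.0497] dir [-91.3, 88.7]
r [[0.6734, 0.1144], [0.6713, 0.0703], [0.658, 0.0703], [0.6611, 0.1144]] mean [0.6659 0.0923] edges [0.0442 0.0133 0.0443 0.0123] dir [-92.7, -180.0, 86.0, 0.2]
u [[0.5955, -0.0728], [0.5663, -0.1799], [0.4077, -0.1351], [0.4352, -0.029]] mean [ 0.5012 -0.1042] edges [0.111  0.1648 0.1096 0.1661] dir [-105.2, 164.2, 75.5, -15.3]
l [[0.5852, -0.0785], [0.5655, -0.1684], [0.5368, -0.1623], [0.5598, -0.073]] mean [ 0.5618 -0.1206] edges [0.0921 0.0294 0.0922 0.026 ] dir [-102.3, 167.9, 75.6, -12.2]
s [[0.4486, -0.0486], [0.4289, -0.1244], [0.4218, -0.1234], [0.4414, -0.0475]] mean [ 0.4352 -0.086 ] edges [0.0784 0.0072 0.0783 0.0072] dir [-104.5, 171.7, 75.5, -8.0]
(array([0.7173, 0.2165, 0.0975]), array([0.7177, 0.216 , 0.0975]))
```

Jar lid top is at z≈0.098 and the gripper body would pass close to it. I'll grasp 15 mm off-centre toward -y, so the closing finger draws the cover into the middle.

```bash
python3 -m inch '[{"hand":0,"slide":[10,-11.4,0],"yaw":0.08},{"hand":0,"slide":[20,-22.8,0],"yaw":0.16},{"hand":0,"slide":[30,-34.2,0],"yaw":0.24},{"hand":0,"slide":[44.5,-50.7,0],"yaw":0.327},{"hand":0,"slide":[44.5,-50.7,0],"yaw":0.327},{"hand":0,"slide":[44.5,-50.7,0],"yaw":0.327},{"hand":0,"slide":[44.5,-50.7,0],"yaw":0.327},{"hand":0,"slide":[44.5,-50.7,0],"yaw":0.327},{"hand":0,"slide":[44.5,-50.7,0],"yaw":0.327},{"hand":0,"slide":[44.5,-50.7,0],"yaw":0.327}]'; python3 -m inch '[{"hand":0,"slide":[0,0,0],"yaw":0},{"hand":0,"slide":[0,0,0],"yaw":0},{"hand":0,"slide":[0,0,0],"yaw":0}]'; python3 -c "
from station import *;print(sense())"
```

```text
time_s: 1.45
tcp_pos: [0.6346, 0.1131, 0.2921]
ee_rot: [[0.999, -0.035, -0.0], [-0.035, -0.999, 0.0], [-0.0, -0.0, -1.0]]
wrist_force: [1.0, 0.8, 0.0]
gripper_width: 1.002
time_s: 1.82
tcp_pos: [0.6328, 0.1158, 0.2924]
ee_rot: [[0.999, -0.033, -0.0], [-0.033, -0.999, 0.0], [-0.0, -0.0, -1.0]]
wrist_force: [-0.4, 0.3, -0.1]
gripper_width: 1.002
{'time_s': 1.825, 'joints': array([ 2.47506040e+01,  2.38320274e+01,  3.27176186e+00, -7.93281038e-03,
       -6.94387022e+01,  6.33521769e+01]), 'joint_velocities': array([ 0.55577876, -0.31472905,  0.08122845,  0.18581829,  0.05303298,
        0.06759978]), 'effort': array([-4.89632953e-01, -4.04409206e+01,  1.89169228e+01,  4.17465538e+00,
        8.34624376e-02, -2.13575739e-03]), 'tcp_pos': array([0.63282519, 0.115814  , 0.29241754]), 'ee_rot': array([[ 9.99450212e-01, -3.31552701e-02, -3.79099030e-05],
       [-3.31552651e-02, -9.99450205e-01,  1.25269437e-04],
       [-4.20424023e-05, -1.23943652e-04, -9.99999991e-01]]), 'wrist_force': array([-0.42853062,  0.28596628, -0.12643619]), 'moment': array([-0.00738768,  0.02214091, -0.00320797]), 'gripper_width': 1.001702490509595}
```

```bash
python3 -m inch '[{"hand":0,"slide":[3.3,-3.8,0],"yaw":0},{"hand":0,"slide":[3.3,-3.8,-4],"yaw":0},{"hand":0,"slide":[3.3,-3.8,-8],"yaw":0},{"hand":0,"slide":[3.3,-3.8,-12],"yaw":0},{"hand":0,"slide":[3.3,-3.8,-15],"yaw":0},{"hand":0,"slide":[3.3,-3.8,-18],"yaw":0},{"hand":0,"slide":[3.3,-3.8,-20.4],"yaw":0},{"hand":0,"slide":[3.3,-3.8,-20.4],"yaw":0},{"hand":0,"slide":[3.3,-3.8,-20.4],"yaw":0}]'; python3 -m inch '[{"hand":1,"slide":[0,0,0],"yaw":0},{"hand":1,"slide":[0,0,0],"yaw":0},{"hand":1,"slide":[0,0,0],"yaw":0},{"hand":1,"slide":[0,0,0],"yaw":0},{"hand":1,"slide":[0,0,0],"yaw":0},{"hand":1,"slide":[0,0,0],"yaw":0}]'; python3 - <<'E'
from station import *
import cv2
print(sense()['joints'])
s=capture("scene")
cv2.imwrite("pics/g1.png",cv2.resize(s[60:290,140:380],None,fx=2.5,fy=2.5,interpolation=cv2.INTER_CUBIC))
E
```

```text
time_s: 2.95
tcp_pos: [0.667, 0.0779, 0.0897]
ee_rot: [[0.999, -0.033, 0.002], [-0.033, -0.999, 0.0], [0.002, -0.0, -1.0]]
wrist_force: [-0.4, 0.6, 0.7]
gripper_width: 1.001
time_s: 3.7
tcp_pos: [0.6665, 0.0768, 0.0883]
ee_rot: [[0.999, -0.035, 0.0], [-0.035, -0.999, -0.0], [0.0, 0.0, -1.0]]
wrist_force: [-0.4, 0.7, 0.9]
gripper_width: 0.5
[ 2.03511615e+01  3.71656892e+01 -5.46601911e+00  5.16396262e-03
 -4.73617738e+01  6.76520448e+01]
```

View pics/g1.png

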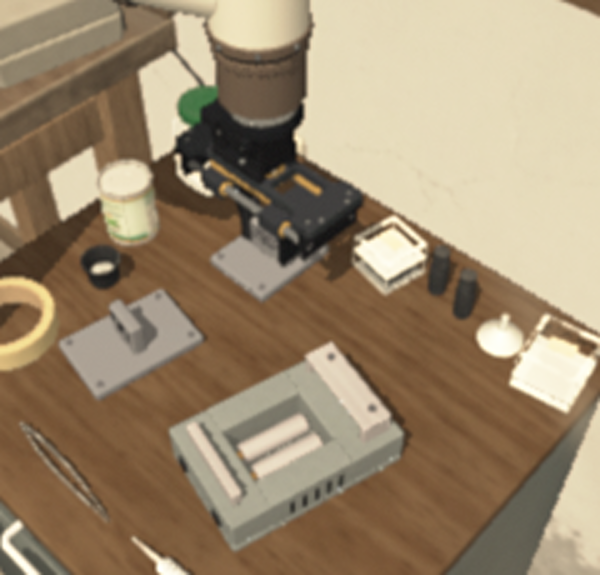

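Grasp holds: the opening of 0.50 equals the 44 mm rib length. Next I lift, turn the cover so its free edge sits over the unit's left deck edge, and press there to tilt it in the pads.

```bash
python3 -m inch '[{"hand":1,"slide":[0,0,3],"yaw":0},{"hand":1,"slide":[0,0,8],"yaw":0},{"hand":1,"slide":[0,0,12.5],"yaw":0},{"hand":1,"slide":[-2,-2,12.5],"yaw":0.18},{"hand":1,"slide":[-4,-4,12.5],"yaw":0.36},{"hand":1,"slide":[-6,-6,12.5],"yaw":0.54},{"hand":1,"slide":[-8,-8,12.5],"yaw":0.72},{"hand":1,"slide":[-10.6,-9.2,12.5],"yaw":0.9},{"hand":1,"slide":[-10.6,-9.2,12.5],"yaw":1.08},{"hand":1,"slide":[-10.6,-9.2,12.5],"yaw":1.26}]'; python3 -m inch '[{"hand":1,"slide":[0,0,0],"yaw":0.09},{"hand":1,"slide":[0,0,-3],"yaw":0.09},{"hand":1,"slide":[0,0,-5],"yaw":0.09},{"hand":1,"slide":[0,0,-5],"yaw":0.09}]';  python3 - <<'E'
from station import *
import cv2
print(sense()['joints'])
s=capture("scene")
cv2.imwrite("pics/g2.png",cv2.resize(s[90:270,180:340],None,fx=3.3,fy=3.3,interpolation=cv2.INTER_CUBIC))
E
```

```text
time_s: 5.0
tcp_pos: [0.5597, -0.0157, 0.213]
ee_rot: [[0.334, 0.943, -0.001], [0.943, -0.334, -0.0], [-0.001, -0.001, -1.0]]
wrist_force: [0.3, -0.5, -1.1]
gripper_width: 0.504
time_s: 5.5
tcp_pos: [0.559, -0.0157, 0.1613]
ee_rot: [[0.253, 0.967, -0.005], [0.967, -0.253, -0.001], [-0.002, -0.005, -1.0]]
wrist_force: [0.2, -0.2, -1.1]
gripper_width: 0.503
[ 1.49907643e+01  2.32653823e+01 -1.85935220e+01 -2.35276816e-02
 -4.84478800e+01  1.50347707e+02]
```

View pics/g2.png

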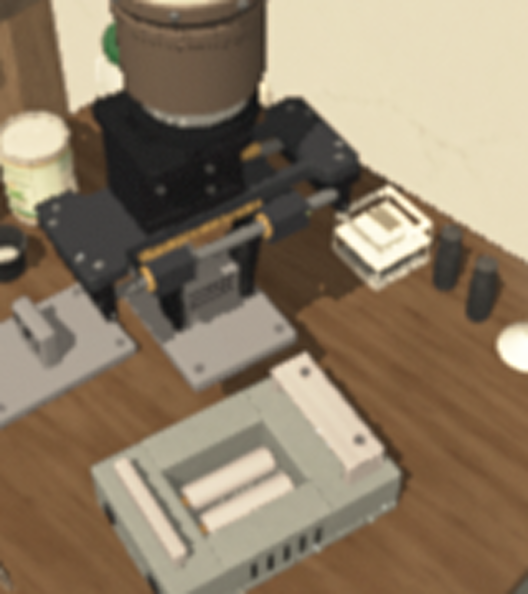

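Picture: the cover is held level, and its near free edge at about (245,365) lies just outside the unit's left deck edge. Now I press down to tilt it.

```bash
python3 -m inch '[{"hand":1,"slide":[0.1,0,-2],"yaw":0},{"hand":1,"slide":[0.1,0,-2.8],"yaw":0},{"hand":1,"slide":[0.1,0.05,-3.2],"yaw":0},{"hand":1,"slide":[0.2,0.1,-3.5],"yaw":0},{"hand":1,"slide":[0.2,0.15,-3.8],"yaw":0},{"hand":1,"slide":[0.2,0.2,-4.1],"yaw":0},{"hand":1,"slide":[0.2,0.3,-4.4],"yaw":0},{"hand":1,"slide":[0.2,0.3,-4.4],"yaw":0}]';  python3 - <<'E'
from station import *
import cv2,numpy as np
s=capture("scene");t=capture("top")
cv2.imwrite("pics/t3.png",t)
a=cv2.resize(s[120:220,200:300],None,fx=4,fy=4,interpolation=cv2.INTER_CUBIC)
b=cv2.resize(t[140:240,200:300],None,fx=4,fy=4,interpolation=cv2.INTER_CUBIC)
cv2.imwrite("pics/g3.png",np.hstack([a,b]))
E
```

```text
time_s: 6.55
tcp_pos: [0.5641, -0.0112, 0.1211]
ee_rot: [[0.252, 0.968, 0.005], [0.968, -0.252, 0.001], [0.002, 0.004, -1.0]]
wrist_force: [0.1, 3.8, 6.0]
gripper_width: 0.505
```

View pics/g3.png

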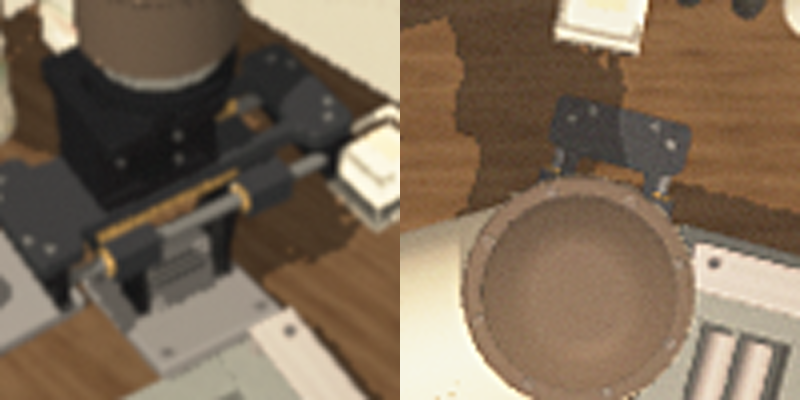

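Pressing with 6 N, and the tilt is under way. I'll push slightly further, then lift and look.

```bash
python3 -m inch '[{"hand":1,"slide":[0,0.05,-0.2],"yaw":0},{"hand":1,"slide":[0,0.1,-0.4],"yaw":0},{"hand":1,"slide":[0,0.1,-0.4],"yaw":0},{"hand":1,"slide":[0,0.1,-0.4],"yaw":0}]'; python3 -m inch '[{"hand":1,"slide":[0,0.1,1.5],"yaw":0},{"hand":1,"slide":[0,0.1,4],"yaw":0},{"hand":1,"slide":[0,0.1,6],"yaw":0},{"hand":1,"slide":[0,0.1,6],"yaw":0}]';  python3 - <<'E'
from station import *
import cv2,numpy as np
s=capture("scene")
cv2.imwrite("pics/g4.png",cv2.resize(s[100:220,180:300],None,fx=5,fy=5,interpolation=cv2.INTER_CUBIC))
E
```

```text
time_s: 7.15
tcp_pos: [0.5643, -0.0103, 0.1168]
ee_rot: [[0.252, 0.968, 0.005], [0.968, -0.252, 0.001], [0.003, 0.005, -1.0]]
wrist_force: [1.4, 5.3, 6.3]
gripper_width: 0.499
time_s: 7.65
tcp_pos: [0.5628, -0.0105, 0.1769]
ee_rot: [[0.253, 0.967, 0.003], [0.967, -0.253, 0.0], [0.001, 0.003, -1.0]]
wrist_force: [0.1, 0.2, -0.9]
gripper_width: 0.503
```

View pics/g4.png

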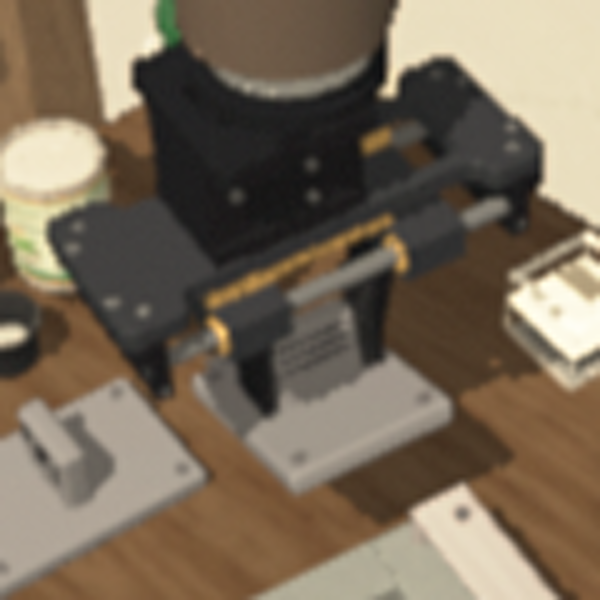

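The cover kept its tilt: its free-edge lower corners show at about (295,491) and (452,412). I'll fit the tilt by projecting the model.

```bash
cat >> h.py <<'E'
def cover(P,tcp,R,th,g=.0373,pt="grip"):
    """P in cover coords rel. to rib axis at underside (x to free edge,y,z up) -> world"""
    xd=-R[:,0].copy();xd[2]=0;xd/=np.linalg.norm(xd) # tool x was along tongue heading
    z=np.array([0,0,1.]);y=np.cross(z,xd)
    X=xd*np.cos(th)+z*np.sin(th);Z=-xd*np.sin(th)+z*np.cos(th)
    G=tcp+R[:,2]*.051
    return G+X*P[0]+y*P[1]+Z*(P[2]-g)
E
python3 - <<'E'
from h import *
from scipy.optimize import least_squares
s=sense();R=s['ee_rot'];t=s['tcp_pos']
obs=np.array([(180+295/5-.4,100+491/5-.4),(180+452/5-.4,100+412/5-.4),(180+385/5-.4,100+350/5-.4)])
P=[(.05,-.04,0),(.05,.04,0)]
for a in range(-4,30,4):
    print(a,[((proj("scene",cover(p,t,R,np.radians(a)))+.4-[180,100])*5).round(0) for p in P+[(.05,-.04,.012),(.05,.04,.012),(-.05,.04,.012),(-.07,.025,0)]])
E
```

```text
-4 [array([288., 517.]), array([444., 439.]), array([288., 501.]), array([446., 423.]), array([327., 275.]), array([278., 277.])]
0 [array([291., 517.]), array([448., 438.]), array([290., 499.]), array([448., 420.]), array([329., 282.]), array([281., 287.])]
4 [array([294., 515.]), array([451., 436.]), array([291., 497.]), array([451., 417.]), array([332., 290.]), array([285., 298.])]
8 [array([296., 513.]), array([454., 434.]), array([292., 493.]), array([452., 414.]), array([334., 298.]), array([289., 308.])]
12 [array([298., 511.]), array([457., 431.]), array([293., 490.]), array([454., 410.]), array([337., 305.]), array([293., 319.])]
16 [array([299., 508.]), array([459., 428.]), array([294., 485.]), array([455., 405.]), array([340., 313.]), array([297., 330.])]
20 [array([301., 504.]), array([461., 424.]), array([294., 481.]), array([456., 400.]), array([344., 321.]), array([302., 340.])]
24 [array([301., 500.]), array([463., 419.]), array([294., 475.]), array([457., 395.]), array([347., 328.]), array([307., 351.])]
28 [array([302., 494.]), array([464., 414.]), array([294., 469.]), array([457., 389.]), array([351., 336.]), array([312., 361.])]
```

```bash
python3 - <<'E'
from h import *
R=np.array([[.253,.967,-.005],[.967,-.253,-.001],[-.002,-.005,-1.]]);t=np.array([.559,-.0157,.1613])
for p in [(.05,-.04,0),(.05,.04,0),(.05,-.04,.012),(.05,.04,.012)]:
    print("g2",((proj("scene",cover(p,t,R,0))+.35-[180,90])*3.3).round(0))
s=sense();R=s['ee_rot'];t=s['tcp_pos']
for a in (16,20,24): print(a,[((proj("scene",cover(p,t,R,np.radians(a)))+.4-[180,100])*5).round(0) for p in [(-.05,-.04,.012),(-.05,-.04,0),(-.007,-.022,.048),(.007,.022,.048)]])
E
```

```text
g2 [195. 394.]
g2 [298. 342.]
g2 [194. 383.]
g2 [298. 331.]
16 [array([189., 383.]), array([195., 404.]), array([251., 340.]), array([355., 312.])]
20 [array([193., 391.]), array([200., 413.]), array([251., 340.]), array([354., 311.])]
24 [array([197., 399.]), array([204., 421.]), array([250., 341.]), array([353., 309.])]
```

Tilt is about 20° and holding. Now I turn the tongue to the unit's heading and stage it above the bay, just short of the ledge.

```bash
python3 -m inch '[{"hand":1,"slide":[0,0,4],"yaw":-0.15},{"hand":1,"slide":[-1,-1,4],"yaw":-0.32},{"hand":1,"slide":[-2,-2,4],"yaw":-0.49},{"hand":1,"slide":[-3,-3,4],"yaw":-0.66},{"hand":1,"slide":[-4,-5,4],"yaw":-0.83},{"hand":1,"slide":[-5,-6,4],"yaw":-1.0},{"hand":1,"slide":[-6,-7,4],"yaw":-1.17},{"hand":1,"slide":[-7,-8,4],"yaw":-1.34},{"hand":1,"slide":[-7.8,-9,4],"yaw":-1.5},{"hand":1,"slide":[-7.8,-9,4],"yaw":-1.576}]'; python3 -m inch '[{"hand":1,"slide":[0,0,0],"yaw":0},{"hand":1,"slide":[0,0,-2],"yaw":0},{"hand":1,"slide":[0,0,-2],"yaw":0}]';  python3 - <<'E'
from station import *
import cv2,numpy as np
print(sense()['tcp_pos'])
s=capture("scene");t=capture("top")
a=cv2.resize(s[140:270,200:300],None,fx=4,fy=4,interpolation=cv2.INTER_CUBIC)
b=cv2.resize(t[165:295,235:335],None,fx=4,fy=4,interpolation=cv2.INTER_CUBIC)
cv2.imwrite("pics/g5.png",np.hstack([a,b]))
E
```

```text
time_s: 8.95
tcp_pos: [0.4828, -0.1009, 0.2138]
ee_rot: [[0.965, -0.262, -0.004], [-0.262, -0.965, -0.0], [-0.004, 0.001, -1.0]]
wrist_force: [0.0, 0.9, -1.1]
gripper_width: 0.503
time_s: 9.32
tcp_pos: [0.4831, -0.1002, 0.1935]
ee_rot: [[0.966, -0.257, -0.005], [-0.257, -0.966, -0.0], [-0.005, 0.002, -1.0]]
wrist_force: [-0.8, -0.2, -0.7]
gripper_width: 0.503
[ 0.48314968 -0.10024653  0.19347846]
```

View pics/g5.png

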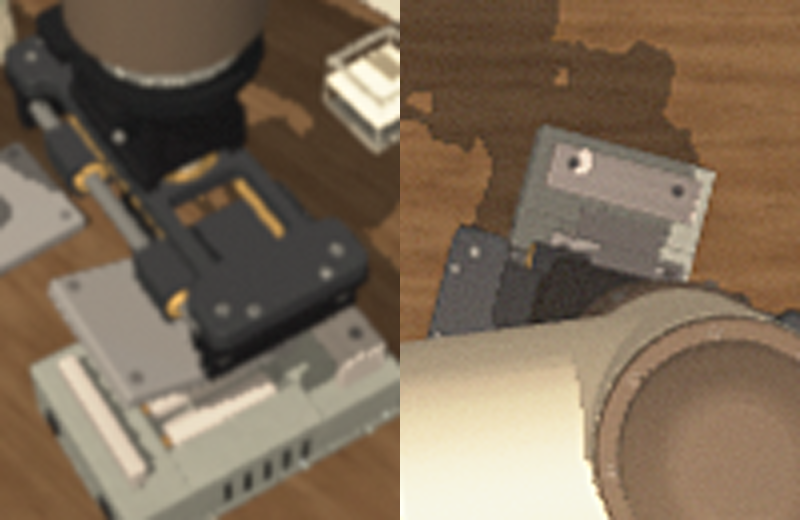

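```bash
python3 - <<'E'
from h import *
s=sense();R=s['ee_rot'];t=s['tcp_pos']
for a in (12,16,20,24,28): print(a,[((proj("scene",cover(p,t,R,np.radians(a)))+.4-[200,140])*4).round(0) for p in [(.05,-.04,.012),(.05,.04,.012),(-.05,-.04,.012),(-.05,.04,.012),(.05,.04,0)]])
E
```

```text
12 [array([ 48., 282.]), array([129., 401.]), array([219., 223.]), array([305., 331.]), array([126., 417.])]
16 [array([ 45., 278.]), array([127., 397.]), array([215., 229.]), array([300., 336.]), array([122., 414.])]
20 [array([ 43., 274.]), array([125., 393.]), array([210., 234.]), array([295., 342.]), array([119., 410.])]
24 [array([ 42., 269.]), array([124., 389.]), array([206., 240.]), array([290., 348.]), array([116., 407.])]
28 [array([ 41., 264.]), array([123., 384.]), array([201., 245.]), array([285., 353.]), array([114., 403.])]
```

Now lower to the deck, then slide the tongue 22 mm under the ledge.

```bash
python3 -m inch '[{"hand":1,"slide":[0,0,-2],"yaw":0},{"hand":1,"slide":[0,0,-3.2],"yaw":0},{"hand":1,"slide":[0,0,-3.95],"yaw":0},{"hand":1,"slide":[0,0,-3.95],"yaw":0},{"hand":1,"slide":[0,0,-3.95],"yaw":0}]'; python3 -m inch '[{"hand":1,"slide":[0.5,-0.13,0],"yaw":0},{"hand":1,"slide":[1.0,-0.26,0],"yaw":0},{"hand":1,"slide":[1.5,-0.4,0],"yaw":0},{"hand":1,"slide":[1.9,-0.5,0],"yaw":0},{"hand":1,"slide":[2.2,-0.58,0],"yaw":0},{"hand":1,"slide":[2.2,-0.58,0],"yaw":0}]';  python3 - <<'E'
from station import *
import cv2,numpy as np
s=capture("scene");t=capture("top")
a=cv2.resize(s[140:270,200:300],None,fx=4,fy=4,interpolation=cv2.INTER_CUBIC)
b=cv2.resize(t[165:295,235:335],None,fx=4,fy=4,interpolation=cv2.INTER_CUBIC)
cv2.imwrite("pics/g6.png",np.hstack([a,b]))
E
```

```text
time_s: 10.05
tcp_pos: [0.4849, -0.1002, 0.1562]
ee_rot: [[0.966, -0.258, 0.001], [-0.258, -0.966, -0.0], [0.001, -0.0, -1.0]]
wrist_force: [-0.0, 0.4, -1.8]
gripper_width: 0.5
time_s: 10.8
tcp_pos: [0.5056, -0.106, 0.1554]
ee_rot: [[0.966, -0.258, -0.003], [-0.258, -0.966, 0.0], [-0.003, 0.001, -1.0]]
wrist_force: [-2.6, 0.9, 1.3]
gripper_width: 0.502
```

View pics/g6.png

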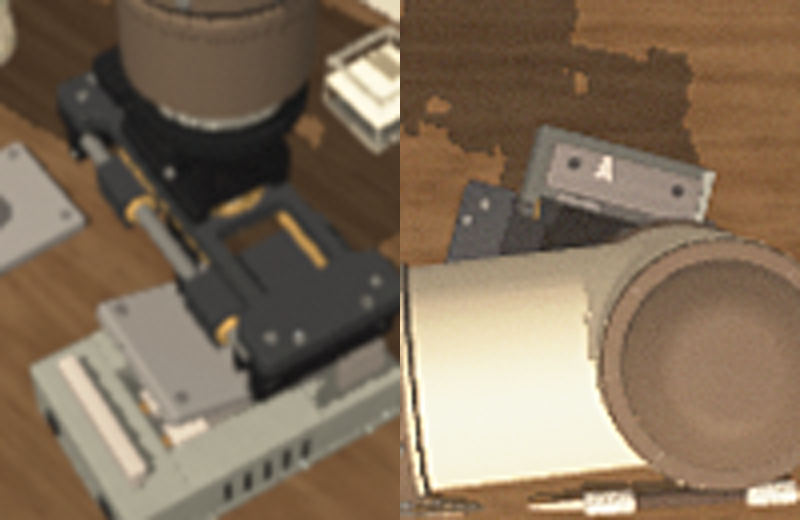

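The tongue side is now at the ledge, with light contact of about 2.6 N back and 2 N up. The free edge shows at (100,303)–(175,415). Comparing with the model again.

```bash
python3 - <<'E'
from h import *
s=sense();R=s['ee_rot'];t=s['tcp_pos'];print(t,s['wrist_force'],s['moment'])
L=np.array([.548,-.1177,.044])
for a in (8,12,16,20,24):
    T=cover((-.07,0,0),t,R,np.radians(a))-L
    print(a,[((proj("scene",cover(p,t,R,np.radians(a)))+.4-[200,140])*4).round(0) for p in [(.05,-.04,.012),(.05,.04,.012),(-.05,-.04,.012),(-.05,.04,.012),(.05,.04,0)]],"tip",(T@[-.966,.259,0]).round(4),T[2].round(4))
E
```

```text
[ 0.50555147 -0.10597042  0.15541681] [-3.51487393  1.85071621  0.72503894] [4.30687397e-01 9.79515483e-01 8.44447970e-04]
8 [array([ 96., 312.]), array([176., 426.]), array([258., 246.]), array([342., 350.]), array([174., 440.])] tip -0.02 0.0137
12 [array([ 94., 309.]), array([173., 423.]), array([254., 252.]), array([338., 356.]), array([170., 438.])] tip -0.0166 0.0094
16 [array([ 92., 305.]), array([171., 420.]), array([250., 257.]), array([333., 361.]), array([166., 436.])] tip -0.0129 0.0053
20 [array([ 90., 301.]), array([170., 417.]), array([246., 262.]), array([329., 366.]), array([164., 433.])] tip -0.0089 0.0014
24 [array([ 89., 297.]), array([169., 413.]), array([242., 267.]), array([324., 372.]), array([161., 429.])] tip -0.0046 -0.0021
```

```bash
python3 -m inch '[{"hand":1,"slide":[0.1,-0.03,-0.25],"yaw":0},{"hand":1,"slide":[0.1,-0.03,-0.5],"yaw":0},{"hand":1,"slide":[-0.1,0.03,-0.7],"yaw":0},{"hand":1,"slide":[-0.3,0.08,-0.9],"yaw":0},{"hand":1,"slide":[-0.4,0.1,-1.0],"yaw":0},{"hand":1,"slide":[-0.4,0.1,-1.0],"yaw":0}]';  python3 - <<'E'
from station import *
import cv2,numpy as np
s=capture("scene");t=capture("top")
a=cv2.resize(s[150:280,200:310],None,fx=5,fy=5,interpolation=cv2.INTER_CUBIC)
cv2.imwrite("pics/g7.png",a)
E
```

```text
time_s: 11.65
tcp_pos: [0.5036, -0.1054, 0.147]
ee_rot: [[0.966, -0.257, 0.004], [-0.257, -0.966, -0.001], [0.004, -0.0, -1.0]]
wrist_force: [-2.4, -2.6, 5.4]
gripper_width: 0.505
```

View pics/g7.png

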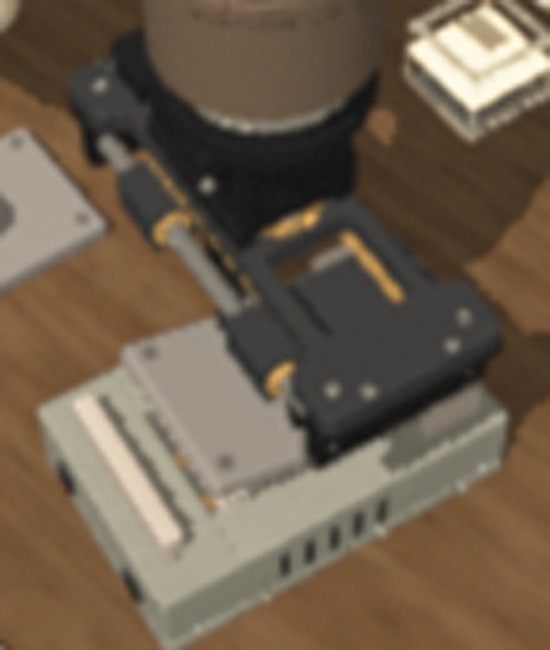

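The tongue tip rests on the deck about 14 mm under the ledge at roughly 13° tilt. TCP height and contact force agree with this. I'll continue swinging it down.

```bash
python3 -m inch '[{"hand":1,"slide":[-0.1,0.02,-0.2],"yaw":0},{"hand":1,"slide":[-0.25,0.06,-0.4],"yaw":0},{"hand":1,"slide":[-0.4,0.1,-0.6],"yaw":0},{"hand":1,"slide":[-0.5,0.13,-0.8],"yaw":0},{"hand":1,"slide":[-0.6,0.16,-1.0],"yaw":0},{"hand":1,"slide":[-0.7,0.18,-1.2],"yaw":0},{"hand":1,"slide":[-0.7,0.18,-1.4],"yaw":0},{"hand":1,"slide":[-0.7,0.18,-1.5],"yaw":0},{"hand":1,"slide":[-0.7,0.18,-1.5],"yaw":0}]';  python3 - <<'E'
from station import *
import cv2,numpy as np
s=capture("scene")
a=cv2.resize(s[150:280,200:310],None,fx=5,fy=5,interpolation=cv2.INTER_CUBIC)
cv2.imwrite("pics/g8.png",a)
E
```

```text
time_s: 12.88
tcp_pos: [0.495, -0.103, 0.1307]
ee_rot: [[0.966, -0.258, -0.001], [-0.258, -0.966, 0.0], [-0.001, 0.0, -1.0]]
wrist_force: [-0.2, 0.8, 4.4]
gripper_width: 0.501
```

View pics/g8.png

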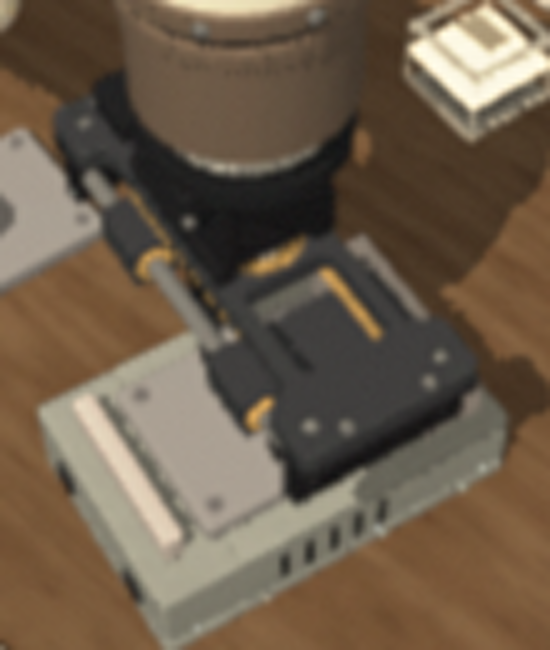

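The cover lies flat between the ledge and the stop bar, with its free edge from (110,385) to (205,535) just inside the bar. Release and lift. That was my last picture, so the rest gets checked numerically.

```bash
python3 -m inch '[{"hand":1,"slide":[0,0,0.15],"yaw":0},{"hand":0,"slide":[0,0,0.2],"yaw":0},{"hand":0,"slide":[0,0,0.2],"yaw":0},{"hand":0,"slide":[0,0,0.2],"yaw":0},{"hand":0,"slide":[0,0,0.2],"yaw":0},{"hand":0,"slide":[0,0,0.2],"yaw":0},{"hand":0,"slide":[0,0,0.2],"yaw":0}]'; python3 -m inch '[{"hand":0,"slide":[0,0,3],"yaw":0},{"hand":0,"slide":[0,0,8],"yaw":0},{"hand":0,"slide":[0,0,14],"yaw":0},{"hand":0,"slide":[-6,5,18],"yaw":0},{"hand":0,"slide":[-10,15,18],"yaw":0},{"hand":0,"slide":[-10,20,18],"yaw":0},{"hand":0,"slide":[-10,25,18],"yaw":0},{"hand":0,"slide":[-10,30,18],"yaw":0},{"hand":0,"slide":[-10,30,18],"yaw":0},{"hand":0,"slide":[-10,30,18],"yaw":0}]'
python3 - <<'E'
from h import *
import cv2
t=capture("top");cv2.imwrite("pics/t9.png",t);cv2.imwrite("pics/s9.png",capture("scene"))
# cover shut model: flat, grip at s=.055; template-free check: match the cover's plate texture edge in top view
old=cv2.imread("pics/t.png")
L=np.array([.548,-.1177]);u=np.array([.966,-.259]);n=np.array([.259,.966])
def gray(P): 
    p=proj("top",P);return cv2.getRectSubPix(t,(1,1),(float(p[0]),float(p[1])))[0,0].tolist()
# colour profile along the unit axis at cover-top height (z=.056), off the rib
for y in (-.03,.03):
    print(y,[(s,gray([*(L-u*s/1000+n*y),.056])) for s in range(-4,124,4)])
E
```

```text
time_s: 13.8
tcp_pos: [0.4955, -0.1032, 0.1327]
ee_rot: [[0.966, -0.258, -0.0], [-0.258, -0.966, 0.0], [-0.0, -0.0, -1.0]]
wrist_force: [-0.0, 0.3, -0.4]
gripper_width: 0.986
time_s: 15.05
tcp_pos: [0.3952, 0.1982, 0.3126]
ee_rot: [[0.967, -0.255, -0.0], [-0.255, -0.967, -0.0], [-0.0, 0.0, -1.0]]
wrist_force: [0.7, -0.9, -0.0]
gripper_width: 1.002
-0.03 [(-4, [207, 224, 239]), (0, [185, 206, 228]), (4, [103, 113, 123]), (8, [167, 177, 195]), (12, [133, 142, 156]), (16, [138, 149, 162]), (20, [173, 187, 202]), (24, [169, 184, 198]), (28, [171, 183, 199]), (32, [169, 183, 200]), (36, [170, 183, 200]), (40, [171, 182, 200]), (44, [173, 184, 201]), (48, [173, 186, 204]), (52, [169, 178, 197]), (56, [172, 185, 202]), (60, [171, 185, 202]), (64, [172, 186, 204]), (68, [173, 187, 205]), (72, [173, 186, 205]), (76, [170, 185, 203]), (80, [173, 187, 203]), (84, [174, 188, 203]), (88, [176, 187, 205]), (92, [147, 159, 173]), (96, [117, 125, 138]), (100, [168, 178, 198]), (104, [150, 166, 179]), (108, [106, 116, 122]), (112, [93, 102, 113]), (116, [198, 216, 234]), (120, [212, 227, 242])]
0.03 [(-4, [214, 229, 242]), (0, [171, 189, 209]), (4, [100, 112, 119]), (8, [162, 176, 191]), (12, [125, 133, 148]), (16, [142, 150, 167]), (20, [168, 184, 199]), (24, [172, 186, 204]), (28, [180, 194, 210]), (32, [120, 127, 140]), (36, [107, 115, 125]), (40, [103, 108, 118]), (44, [163, 175, 191]), (48, [172, 185, 203]), (52, [175, 190, 206]), (56, [172, 186, 203]), (60, [176, 186, 202]), (64, [172, 185, 201]), (68, [174, 185, 201]), (72, [173, 187, 204]), (76, [172, 187, 202]), (80, [170, 185, 201]), (84, [173, 188, 203]), (88, [179, 189, 207]), (92, [157, 170, 183]), (96, [123, 132, 144]), (100, [168, 179, 196]), (104, [142, 157, 168]), (108, [108, 120, 125]), (112, [111, 123, 138]), (116, [204, 224, 240]), (120, [224, 237, 246])]
```

```bash
python3 -c "
from station import *
print(finish_job())"
```

```text
the job is handed in; nothing more can be done
None
```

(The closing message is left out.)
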